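# Lock a tapered cover with its three push pins

### The job

Lock the olive cover onto its frame by pressing its three raised black push pins down flush with a light fingertip press, one after another: first the middle pin, then the one at the cover's wide end, and last the one at its narrow end. Press gently, without leaning hard on the cover, do not grasp, lift or shove it, and leave the jar, socket and wrench around it alone.

Things in the scene. Friction and masses are not known exactly. Their poses are not given: they have to be found in the camera images.
- cover: Olive tapered cover on its dark steel frame, together one loose 0.9 kg piece at any heading. 276 mm long, 120 mm wide at one end tapering to 64 mm at the other; flat upper face 30 mm above the bench, with two 2 mm ribs; the cover sits on a springy seal and gives about 1 mm per 8 N. Origin: centre of the underside; x points along it to the narrow end, z up. Pins on its centre line: wide end x = -105 mm, middle 0, narrow end +105 mm.
- seat_mid (a point): Centre of the upper face of the round steel collar (30 mm diameter, standing 3 mm above the cover, 33 mm above the bench) around the middle pin. It is where the pin's top lies when fully pressed.
- seat_wide (a point): Centre of the upper face of the round steel collar (30 mm diameter, standing 3 mm above the cover, 33 mm above the bench) around the wide end pin. It is where the pin's top lies when fully pressed.
- seat_narrow (a point): Centre of the upper face of the round steel collar (30 mm diameter, standing 3 mm above the cover, 33 mm above the bench) around the narrow end pin. It is where the pin's top lies when fully pressed.
- pin_mid (a joint): Travel of the middle push pin: a black round upright pin of 16 mm diameter with a flat top. 0 = fully raised, top 8 mm above the collar; 0.008 (m) = home, top flush with the collar, at a firm stop. Slides straight down against 3 N of friction, stays where it is left; starts 0 to 1.5 mm down.
- pin_wide (a joint): Travel of the wide end push pin: a black round upright pin of 16 mm diameter with a flat top. 0 = fully raised, top 8 mm above the collar; 0.008 (m) = home, top flush with the collar, at a firm stop. Slides straight down against 3 N of friction, stays where it is left; starts 0 to 1.5 mm down.
- pin_narrow (a joint): Travel of the narrow end push pin: a black round upright pin of 16 mm diameter with a flat top. 0 = fully raised, top 8 mm above the collar; 0.008 (m) = home, top flush with the collar, at a firm stop. Slides straight down against 3 N of friction, stays where it is left; starts 0 to 1.5 mm down.
- jar: Bystander: closed small-parts jar, 56 mm diameter, 65 mm tall, standing on the bench on one side of the cover. Origin: centre of its underside.
- socket: Bystander: steel socket standing upright, 28 mm diameter, 50 mm tall, on the bench on the other side of the cover. Origin: centre of its underside.
- wrench: Bystander: flat steel wrench 150 mm long lying on the bench beside the cover, along its own x axis. Origin: centre of its underside.

How it is judged:
By the outcome, as a careful person would: the job done as asked, in the order asked, and still so for the second after the job is handed in, with the robot touching nothing.
It also fails if it takes over 42 s, if anything falls off the work surface, if the arm or the gripper's body presses on something with over 40 N, if the wrist force passes 120 N, or if a joint passes its speed limit or range.

### The arm

A 6-joint arm with a two-finger parallel gripper is mounted at the origin on the work surface. World frame = base frame: x ahead of the robot, y to its left, z up, the work surface at z = 0. Lengths are in mm, angles in rad, forces in N, time in s.
With the tool pointing down it reaches from about 300 to 1000 mm from the base axis. Payload 5.1 kg.
Tool frame: the origin (TCP) lies at the very end of the fingers, on their centre line; the grasp point (between the pads) lies 19 mm behind it; z points along the fingers, y is the direction in which the jaws open and shut (so a half turn about z gives the same grasp; the last joint's range is limited). The gripper opens to 95 mm and grips with 3 to 60 N. Pads are 20 mm wide; open, the fingers measure 119 mm over their backs; the gripper's body (75 mm by 180 mm) begins 59 mm behind the grasp point.
Start: joints at [1.145, 0.124, 1.65, -0, 1.367, -0.083], TCP at [218.502, 612.161, 214.656] pointing down, gripper open.
Joint ranges: [-2.61, 2.61], [-1.02, 2.33], [0.03, 2.71], [-1.35, 4.49], [0.32, 2.68], [-2.91, 2.91]. Speed limits (rad/s): [2.57, 2.57, 3.14, 3.14, 3.14, 3.14].

### API

Orientations are given as [roll, pitch, yaw] about the fixed x, y, z axes, in that order (R = Rz(yaw) Ry(pitch) Rx(roll)).
In Python, from rig import bot gives the robot as it stands. The module is installed in compiled form; this text tells all that it offers.
- The arm moves only by the tool carry_out, never from a script. Its argument "series" is a list of rows, each a list of 4 numbers: the shift along the tool's x, y, z in cm, then the turn about the tool's z in rad. A call has 1 to 12 rows; each row shifts and turns the commanded pose from where the row before left it, along the tool's axes as they then stand; what a row does not reach is not made up. A row lasts 1/12 s, in which the tool goes at most 41.7 mm and 7.16 degrees, less where a joint would pass 70% of its speed; a pose out of reach is approached as far as the arm can. A call is refused whole if a number of a shift passes 4.17 or a number of a turn 0.125, either way. A call with a gripper value outside its range is refused whole. "gripper" is the finger opening in cm, from 0 to 9.51, set as the call begins (left out, the last holds). The fingers move at their own pace and stop on an object; "newtons" is the grip in N (left out, the last holds). Time passes only in rows, so rows that do not move let the fingers close. It gives the time, the measured TCP pose, the force and the opening at its end, in the units of the state.
- bot.read_state(): the state, without advancing time (a new reading comes with each control period).
- bot.grab_frame(name): name is "scene" or "top"; returns the picture (384x512x3 uint8, blue, green, red); there is no depth.
- bot.calibration(name): a dict with "fx", "fy", "cx", "cy" (pixels), "R" (3x3) and "t" (3): a world point X has camera coordinates R X + t. Camera axes: x right, y down, z forward; pixel columns grow to the right and rows downward; lengths in mm; the calibration is good to about 2 mm. A picture is of the moment at which its call begins. calibration takes no time and is no camera call.
- bot.job_done(): hands the job in, once; it reports no verdict.
The state is a dict: "t": time; "q": joint angles; "joint_velocities": joint speeds; "joint_torque": joint torques, N m; "eef_pos": TCP position; "orientation": TCP orientation; "contact_force": force on the tool from outside, world axes, zero at the start; "torque": the same for the moment, N m; "opening": opening from 0.0 (shut) to 1.0 (fully open).
Only numpy, scipy, OpenCV 4.12 (cv2) and the standard library are available. Lean on these libraries where they do the work, as an engineer would, in place of code of your own. Each camera call takes 0.05 s, during which the arm holds its last target. There are 200 camera calls.

## Working session

There is one attempt and no reset: what is moved stays moved. The work goes in short steps, Python scripts to look and compute and a tool call to move; the robot and the scene stay as the last step left them, time stands still between calls to the robot, and variables do not carry over. Pictures are saved under pics/ and viewed, about 8 in all and at most 12, crops included, and the job is handed in when it is done.

Besides the shell and the picture viewer there is one more tool, called as name(argument=value, ...) on one line, values as JSON. carry_out: Moves the arm, as the interface text tells. Its arguments: {"type":"object","properties":{"series":{"type":"array","items":{"type":"array","items":{"type":"number"}}},"gripper":{"type":"number"},"newtons":{"type":"number"}},"required":["series"]}

```bash
mkdir -p pics && python3 - <<'E'
from rig import bot
import cv2,numpy as np
for n in("top","scene"):
    f=bot.grab_frame(n);cv2.imwrite(f"pics/{n}0.png",f)
    c=bot.calibration(n);R=np.array(c["R"]);print(n,c["fx"],c["cx"],c["cy"],np.round(R,3).tolist(),np.round(-R.T@np.array(c["t"])))
print(bot.read_state())
E
```

```text
top 361.2553824096314 257.3223125871002 192.3039650891739 [[-0.009, -1.0, -0.026], [-0.982, 0.014, -0.186], [0.187, 0.024, -0.982]] [450.  28. 683.]
scene 361.5529342127705 254.60798337835914 200.75393490387947 [[-0.766, 0.643, 0.01], [0.481, 0.584, -0.654], [-0.426, -0.496, -0.757]] [859. 334. 551.]
{'t': 0.1, 'q': array([ 1.14537831e+00,  1.24446241e-01,  1.65152352e+00, -3.79226619e-05,
        1.36747809e+00, -8.26352461e-02]), 'joint_velocities': array([ 0.00092187, -0.00053525, -0.00265826,  0.00030305,  0.00105762,
        0.00017962]), 'joint_torque': array([ 3.06520797e-04, -4.18882012e+01, -3.61096251e+01,  7.76181067e-02,
        4.61530709e-02, -7.61041474e-05]), 'eef_pos': array([218.29386573, 611.64214409, 213.51407586]), 'orientation': array([-3.13974072e+00, -1.16129830e-04,  2.79881747e+00]), 'contact_force': array([-0.1884736 ,  1.03345801, -0.72338696]), 'torque': array([0.01898785, 0.01608403, 0.00574733]), 'opening': 1.0014880648884255}
```

View pics/top0.png

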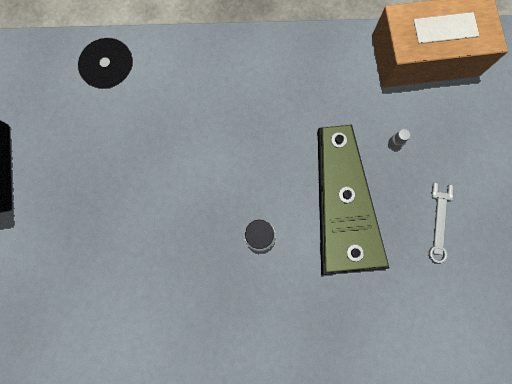

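View pics/scene0.png

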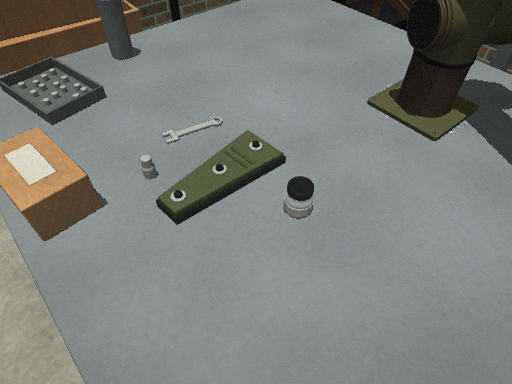

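The top view shows the collars at about (339,140) narrow, (347,195) mid and (355,253) wide. The jar is at (259,235), the socket at (402,137) and the wrench at (440,225). The scene view shows the pins at about (178,195), (219,169) and (256,145).

```bash
cat > h.py <<'E'
from rig import bot
import cv2,numpy as np
def ray(n,u,v,z):
    c=bot.calibration(n);R=np.array(c["R"]);C=-R.T@np.array(c["t"])
    d=R.T@np.array([(u-c["cx"])/c["fx"],(v-c["cy"])/c["fy"],1]);return C+d*(z-C[2])/d[2]
def collars(n,f,guess):
    """collar centre from outline of bright grey ring (pin filled in), cast on z=33"""
    out=[]
    for u,v in guess:
        p=f[v-14:v+15,u-14:u+15].astype(int)
        m=((p.min(2)>120)).astype(np.uint8)
        cs,_=cv2.findContours(m,cv2.RETR_EXTERNAL,cv2.CHAIN_APPROX_NONE)
        k=cv2.convexHull(max(cs,key=cv2.contourArea)); (x,y),s,a=cv2.fitEllipse(k)
        out.append((x+u-14,y+v-14,s))
    return out
E
python3 - <<'E'
from h import *
G={"top":[(347,195),(355,253),(339,140)],"scene":[(219,169),(256,145),(178,195)]}
for n in G:
    f=cv2.imread(f"pics/{n}0.png")
    P=[]
    for x,y,s in collars(n,f,G[n]):
        P.append(ray(n,x,y,33));print(n,round(x,1),round(y,1),np.round(s,1),np.round(P[-1],1))
    print("spacing",np.linalg.norm(P[0]-P[1]),np.linalg.norm(P[0]-P[2]))
E
```

```text
top 346.3 194.2 [15.7 16.5] [ 568.1 -118.1   33. ]
top 355.0 252.4 [16.5 17. ] [ 463.4 -127.6   33. ]
top 338.7 139.2 [14.9 15.8] [ 672.9 -109.6   33. ]
spacing 105.12667163712945 105.13199265042448Traceback (most recent call last):
  File "<stdin>", line 6, in <module>
  File "h.py", line 13, in collars
    k=cv2.convexHull(max(cs,key=cv2.contourArea)); (x,y),s,a=cv2.fitEllipse(k)
                                                             ~~~~~~~~~~~~~~^^^
cv2.error: OpenCV(4.12.0) /io/opencv/modules/imgproc/src/shapedescr.cpp:361: error: (-201:Incorrect size of input array) There should be at least 5 points to fit the ellipse in function 'fitEllipseNoDirect'
```

carry_out(series=[[-2.4,-2.375,0,0],[-2.4,-2.375,0,0],[-2.4,-2.375,0,0],[-2.4,-2.375,0,0],[-2.4,-2.375,0,0],[-2.4,-2.375,0,0],[-2.4,-2.375,0,0],[-2.4,-2.375,0,0],[-2.4,-2.375,0,0],[-2.4,-2.375,0,0],[-2.4,-2.375,0,0],[-2.4,-2.375,0,0]], gripper=0, newtons=10)

```text
t: 1.1
eef_pos: [394.0, 245.3, 214.2]
orientation: [-3.141, -0.0, 2.799]
contact_force: [0.6, 0.3, 0.0]
opening: 0.217
```

```bash
sed -i 's/>120)/>(120 if n=="top" else 95))/' h.py && python3 - <<'E'
from h import *
f=cv2.imread("pics/scene0.png")
for u,v in [(219,169),(256,145),(178,195)]:
    p=f[v-12:v+13,u-12:u+13].astype(int); hsv=cv2.cvtColor(p.astype(np.uint8),cv2.COLOR_BGR2HSV)
    m=((hsv[...,1]<70)&(hsv[...,2]>100)).astype(np.uint8)
    m[(np.hypot(*np.mgrid[-12:13,-12:13])>11)]=0
    k=cv2.convexHull(cv2.findNonZero(m));(x,y),s,a=cv2.fitEllipse(k)
    print(round(x+u-12,1),round(y+v-12,1),np.round(s,1),np.round(ray("scene",x+u-12,y+v-12,33),1))
E
```

```text
219.0 168.4 [10.8 14.3] [ 567.3 -119.3   33. ]
257.1 142.1 [14.2 17.7] [ 453.3 -133.1   33. ]
176.9 193.4 [15.6 17.2] [ 670.5 -115.1   33. ]
```

The top-view spacing comes out at 105.1 mm on both sides, as it should. The scene view agrees on the middle pin to about 1.5 mm. Its other two fits are contaminated by bench pixels, so I'll use the top view.

carry_out(series=[[-2.4,-2.4,0,0],[-2.4,-2.4,0,0],[-2.4,-2.4,0,0],[-2.4,-2.4,0,0],[-2.4,-2.4,0,0],[-2.4,-2.4,0,0],[-2.4,-2.4,0,0],[-2.4,-2.4,0,0],[-2.4,-2.4,0,0],[-2.4,-2.4,0,0],[-2.4,-2.2,0,0],[-2.2,-2.2,0,0]])

```text
t: 2.1
eef_pos: [568.1, -118.4, 214.0]
orientation: [3.142, -0.001, 2.798]
contact_force: [-0.0, 0.1, -0.0]
opening: -0.001
```

carry_out(series=[[0,0,2.5,0],[0,0,3.0,0],[0,0,3.0,0],[0,0,3.0,0],[0,0,2.5,0],[0,0,1.5,0],[0,0,0,0],[0,0,0,0]])

```text
t: 2.77
eef_pos: [566.9, -116.4, 58.5]
orientation: [-3.141, -0.003, 2.799]
contact_force: [-0.2, -0.5, -0.0]
opening: 0.005
```

```bash
python3 - <<'E'
from h import *
f=bot.grab_frame("scene");s=bot.read_state();print(s["eef_pos"],s["contact_force"],s["opening"])
g=bot.grab_frame("top")
a=cv2.resize(f[90:230,140:310],None,fx=2.3,fy=2.3,interpolation=cv2.INTER_CUBIC)
b=cv2.resize(g[120:260,270:440],None,fx=2.3,fy=2.3,interpolation=cv2.INTER_CUBIC)
cv2.imwrite("pics/near1.png",np.hstack([a,b]))
E
```

```text
[ 568.11032661 -116.72828881   60.10617282] [-0.1900817  -0.08239683  0.25215198] 0.006476486493684897
```

View pics/near1.png

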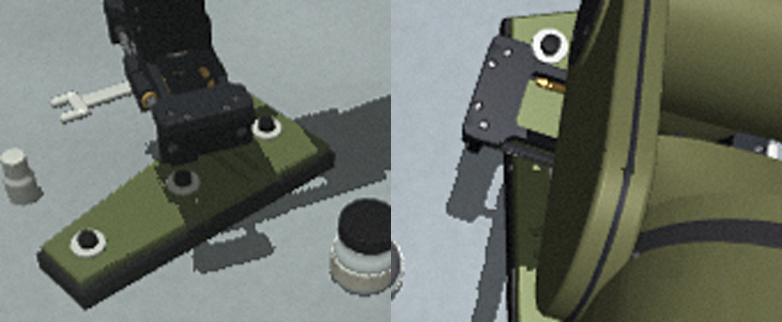

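The left (scene) crop shows the middle pin at about (183,180), clear of the gripper, and the fingertip just above it at about (180,155). In the top view the gripper hides the middle pin. I'll project the TCP into the scene image to verify.

```bash
python3 - <<'E'
from h import *
f=bot.grab_frame("scene");s=bot.read_state();c=bot.calibration("scene");R=np.array(c["R"]);t=np.array(c["t"])
def pj(X):
    x=R@X+t;return np.array([c["fx"]*x[0]/x[2]+c["cx"],c["fy"]*x[1]/x[2]+c["cy"]])
X=s["eef_pos"];k=8;o=np.array([180,100])
a=cv2.convertScaleAbs(cv2.resize(f[100:175,180:270],None,fx=k,fy=k,interpolation=cv2.INTER_CUBIC),alpha=2.2)
for i in(-1,1):
  for j in(-1,1):
    ya=s["orientation"][2];d=np.array([np.cos(ya)*10*i+np.sin(ya)*12*j,np.sin(ya)*10*i-np.cos(ya)*12*j,0])
    cv2.circle(a,tuple(int(v) for v in (pj(X+d)-o+.5)*k),4,(0,0,255),-1)
cv2.circle(a,tuple(int(v) for v in (pj(np.array([568.1,-118.1,40.]))-o+.5)*k),4,(255,0,0),-1)
cv2.imwrite("pics/near2.png",a);print(X)
E
```

```text
[ 569.16958857 -117.03962668   61.60445127]
```

View pics/near2.png

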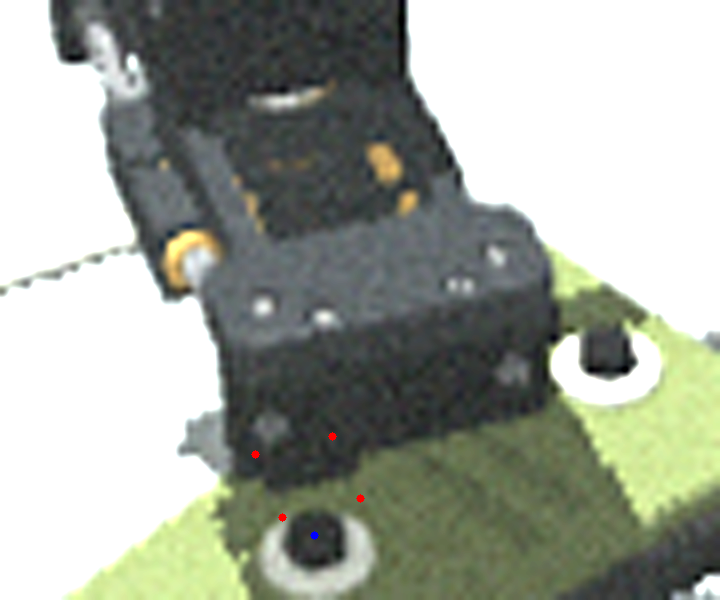

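The block in view is the gripper body overhanging toward the camera, and it hides the fingers. I'll turn the tool so that its narrow side faces the scene camera and the fingertip can be seen.

carry_out(series=[[0,0,0,0.12],[0,0,0,0.12],[0,0,0,0.12],[0,0,0,0.12],[0,0,0,0.12],[0,0,0,0.12],[0,0,0,0.12],[0,0,0,0.12],[0,0,0,0.12],[0,0,0,0.12],[0,0,0,0.12],[0,0,0,0.12]])

```text
t: 3.92
eef_pos: [569.2, -117.0, 61.8]
orientation: [3.138, 0.0, 1.353]
contact_force: [-0.3, 0.1, -0.3]
opening: 0.005
```

carry_out(series=[[0,0,0,0.12],[0,0,0,0.12],[0,0,0,0.12],[0,0,0.5,0],[0,0,0.3,0],[0,0,0,0],[0,0,0,0]])

```text
t: 4.5
eef_pos: [567.8, -116.7, 51.6]
orientation: [-3.141, 0.0, 1.0]
contact_force: [0.0, 0.1, 0.4]
opening: 0.007
```

```bash
cat >> h.py <<'E'
def near(name,box,k=8,pts=()):
    f=bot.grab_frame("scene");s=bot.read_state();c=bot.calibration("scene");R=np.array(c["R"]);t=np.array(c["t"])
    u,v,w,h=box
    def pj(X):
        x=R@np.array(X)+t;return tuple(int(q) for q in (np.array([c["fx"]*x[0]/x[2]+c["cx"],c["fy"]*x[1]/x[2]+c["cy"]])-[u,v]+.5)*k)
    a=cv2.convertScaleAbs(cv2.resize(f[v:v+h,u:u+w],None,fx=k,fy=k,interpolation=cv2.INTER_CUBIC),alpha=2.2)
    ya=s["orientation"][2];X=s["eef_pos"]
    for i in(-1,1):
        for j in(-1,1):
            cv2.circle(a,pj(X+[np.cos(ya)*10*i+np.sin(ya)*12*j,np.sin(ya)*10*i-np.cos(ya)*12*j,0]),3,(0,0,255),-1)
    for p in pts: cv2.circle(a,pj(p),3,(255,0,0),-1)
    cv2.imwrite(f"pics/{name}.png",a);print(s["t"],X,s["orientation"],s["contact_force"],s["opening"])
E
python3 -c "
from h import *
near('near3',(180,105,90,75),8,[(568.1,-118.1,40)])"
```

```text
4.55 [ 567.86644162 -116.68495586   51.71357645] [3.14156112e+00 2.00456251e-05 1.00012387e+00] [-0.12397895  0.34088255  0.21107197] 0.006302400274878854
```

View pics/near3.png

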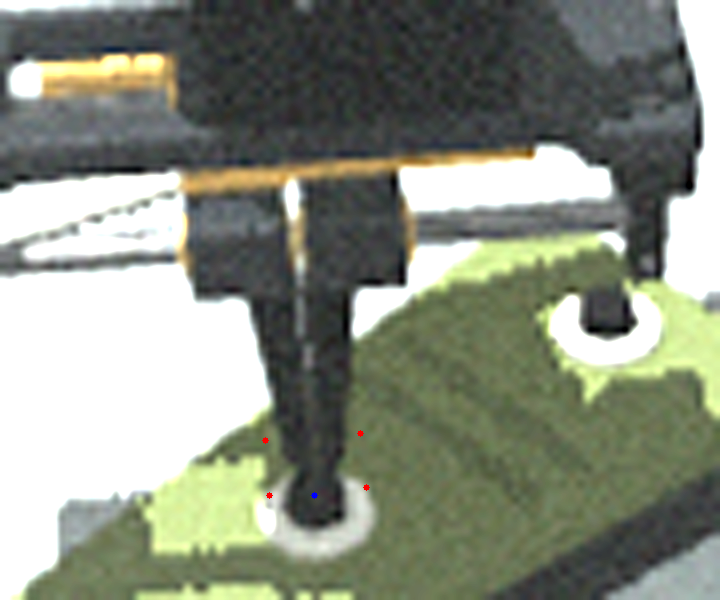

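The closed fingertip sits directly above the middle pin, with the tip at about (318,480) and the pin at about (316,495). I'll trim about 1.5 mm and lower in small steps.

carry_out(series=[[-0.12,0.08,0.4,0],[0,0,0.4,0],[0,0,0.1,0],[0,0,0.1,0],[0,0,0.1,0],[0,0,0.1,0],[0,0,0,0]])

```text
t: 5.13
eef_pos: [567.8, -118.1, 39.8]
orientation: [-3.141, 0.0, 0.999]
contact_force: [-1.4, 0.7, 1.2]
opening: 0.004
```

carry_out(series=[[0,0,0.1,0],[0,0,0.1,0],[0,0,0,0]])

```text
t: 5.38
eef_pos: [567.9, -118.1, 37.7]
orientation: [3.142, 0.0, 0.999]
contact_force: [-2.2, 0.2, 2.7]
opening: 0.005
```

carry_out(series=[[0,0,0.1,0],[0,0,0.1,0],[0,0,0,0]])

```text
t: 5.63
eef_pos: [567.9, -118.1, 35.6]
orientation: [3.141, -0.0, 0.999]
contact_force: [-0.8, 1.1, 2.4]
opening: 0.006
```

carry_out(series=[[0,0,0.1,0],[0,0,0.1,0],[0,0,0.05,0],[0,0,0,0]])

```text
t: 5.97
eef_pos: [568.0, -118.1, 33.1]
orientation: [3.141, -0.0, 0.999]
contact_force: [-1.1, 1.0, 2.6]
opening: 0.006
```

carry_out(series=[[0,0,0.05,0],[0,0,0.03,0],[0,0,0,0]])

```text
t: 6.22
eef_pos: [568.0, -118.1, 32.8]
orientation: [-3.142, 0.0, 0.999]
contact_force: [-3.0, 0.1, 5.5]
opening: 0.003
```

carry_out(series=[[0,0,0.04,0],[0,0,0,0]])

```text
t: 6.38
eef_pos: [568.0, -118.2, 32.6]
orientation: [-3.141, 0.0, 0.999]
contact_force: [-3.9, 1.6, 8.3]
opening: 0.003
```

carry_out(series=[[0,0,0,0]])

```text
t: 6.47
eef_pos: [568.0, -118.1, 32.6]
orientation: [-3.142, 0.0, 0.999]
contact_force: [-2.1, 1.5, 7.6]
opening: 0.004
```

The middle pin was at its stop: force climbed past the 3 N sliding friction to about 8 N at z = 32.6. Now I'll lift, go to the wide end and check the picture.

carry_out(series=[[0,0,-0.3,0],[0,0,-0.7,0],[0,0,-1.5,0],[-1.6,-2.1,0,0],[-1.65,-2.1,0,0],[-1.6,-2.1,0,0],[-1.6,-2.0,0,0],[0,0,0,0],[0,0,0,0]])

```text
t: 7.22
eef_pos: [462.5, -127.4, 56.9]
orientation: [3.141, -0.0, 0.998]
contact_force: [-0.5, -0.2, -0.4]
opening: 0.007
```

```bash
python3 -c "
from h import *
near('near4',(200,95,90,85),7,[(463.4,-127.6,40)])"
```

```text
7.2667 [ 463.69277149 -127.60081709   57.39554645] [ 3.14000113e+00 -5.43611560e-04  9.98282489e-01] [-0.24965343  0.84376158 -0.45319533] 0.002242146032360797
```

View pics/near4.png

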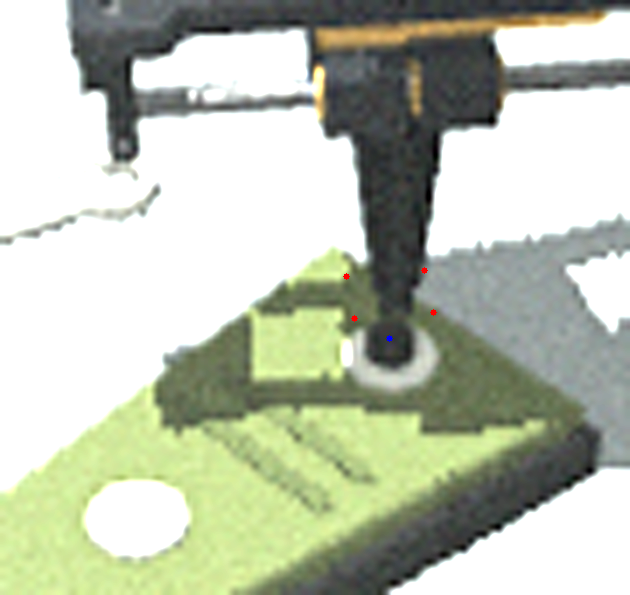

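In the scene crop the middle collar at about (137,517) now shows a plain disc, so its pin no longer stands up. The finger is over the wide pin at about (390,338).

carry_out(series=[[0,0,0.7,0],[0,0,0.5,0],[0,0,0.3,0],[0,0,0.1,0],[0,0,0.1,0],[0,0,0.1,0],[0,0,0.1,0],[0,0,0,0]])

```text
t: 7.93
eef_pos: [463.3, -127.2, 37.9]
orientation: [-3.141, -0.0, 0.999]
contact_force: [-0.9, 2.7, 3.5]
opening: 0.009
```

carry_out(series=[[0,0,0.1,0],[0,0,0.1,0],[0,0,0.1,0],[0,0,0.08,0],[0,0,0,0]])

```text
t: 8.35
eef_pos: [463.3, -127.4, 34.1]
orientation: [3.141, -0.0, 0.999]
contact_force: [0.0, 1.9, 2.0]
opening: 0.004
```

carry_out(series=[[0,0,0.05,0],[0,0,0.03,0],[0,0,0,0]])

```text
t: 8.6
eef_pos: [463.3, -127.4, 33.4]
orientation: [3.141, -0.0, 0.999]
contact_force: [0.2, 1.9, 3.6]
opening: 0.007
```

carry_out(series=[[0,0,0.05,0],[0,0,0.04,0],[0,0,0,0]])

```text
t: 8.85
eef_pos: [463.3, -127.5, 32.8]
orientation: [3.141, -0.0, 0.999]
contact_force: [-1.1, 3.6, 5.7]
opening: 0.009
```

carry_out(series=[[0,0,0.04,0],[0,0,0,0],[0,0,0,0]])

```text
t: 9.1
eef_pos: [463.4, -127.5, 32.6]
orientation: [-3.142, -0.0, 0.999]
contact_force: [-1.6, 2.5, 7.1]
opening: 0.005
```

carry_out(series=[[0,0,-0.3,0],[0,0,-0.7,0],[0,0,-1.5,0],[2.1,2.7,0,0],[2.2,2.8,0,0],[2.2,2.8,0,0],[2.2,2.8,0,0],[2.1,2.8,0,0],[2.0,2.75,0,0],[0,0,0,0],[0,0,0,0],[0,0,0,0]])

```text
t: 10.1
eef_pos: [671.5, -110.0, 56.3]
orientation: [-3.14, 0.001, 0.999]
contact_force: [-1.1, -0.2, -0.1]
opening: 0.004
```

```bash
python3 -c "
from h import *
near('near5',(130,110,140,110),5,[(672.9,-109.6,40)])"
```

```text
10.15 [ 671.13114305 -110.04910054   56.58094745] [-3.14027459e+00  8.75421605e-04  9.98628656e-01] [-0.14148788  0.33198255 -0.46193895] 0.0036991572416182313
```

View pics/near5.png

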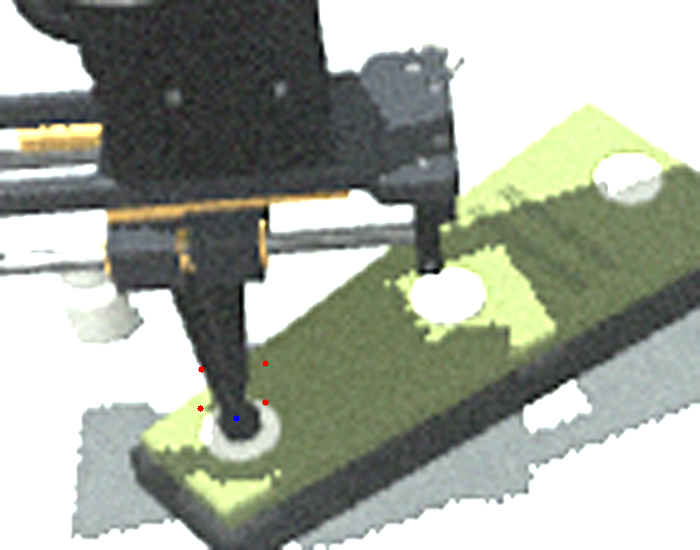

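Both earlier collars, at about (448,293) and (628,178), show plain discs, so those pins are flush. The finger is over the narrow pin at about (236,418) and the socket is well clear.

carry_out(series=[[0.04,0.07,0.7,0],[0,0,0.5,0],[0,0,0.3,0],[0,0,0.1,0],[0,0,0.1,0],[0,0,0.1,0],[0,0,0.1,0],[0,0,0,0]])

```text
t: 10.82
eef_pos: [673.3, -110.0, 38.2]
orientation: [3.141, 0.0, 0.999]
contact_force: [-2.9, -0.7, 2.4]
opening: 0.007
```

carry_out(series=[[0,0,0.1,0],[0,0,0.1,0],[0,0,0.1,0],[0,0,0.08,0],[0,0,0.05,0],[0,0,0.03,0],[0,0,0,0]])

```text
t: 11.4
eef_pos: [673.5, -110.0, 33.5]
orientation: [3.141, -0.0, 0.999]
contact_force: [-1.1, -0.2, 2.4]
opening: 0.003
```

carry_out(series=[[0,0,0.05,0],[0,0,0.03,0],[0,0,0,0]])

```text
t: 11.65
eef_pos: [673.5, -110.1, 33.0]
orientation: [3.141, -0.0, 0.999]
contact_force: [-1.4, 0.5, 4.1]
opening: 0.006
```

carry_out(series=[[0,0,0.05,0],[0,0,0,0],[0,0,0,0]])

```text
t: 11.9
eef_pos: [673.4, -110.0, 32.8]
orientation: [3.141, -0.0, 0.999]
contact_force: [-3.0, -0.1, 6.0]
opening: 0.002
```

carry_out(series=[[0,0,0.03,0],[0,0,0,0],[0,0,0,0]])

```text
t: 12.15
eef_pos: [673.4, -110.0, 32.6]
orientation: [3.141, 0.0, 0.999]
contact_force: [-2.7, -0.2, 6.1]
opening: 0.008
```

carry_out(series=[[0,0,-0.3,0],[0,0,-0.7,0],[0,0,-2,0],[0,0,-4,0],[0,0,-4,0],[2,-3,0,0],[2,-3,0,0],[2,-3,0,0],[2,-3,0,0],[2,-3,0,0],[2,-3,0,0],[0,0,0,0]])

```text
t: 13.15
eef_pos: [584.3, 93.3, 141.5]
orientation: [-3.139, -0.001, 1.004]
contact_force: [0.1, -0.2, 0.1]
opening: 0.006
```

carry_out(series=[[2,-3,0,0],[2,-3,0,0],[2,-3,0,0],[2,-3,0,0],[0,0,0,0],[0,0,0,0]])

```text
t: 13.65
eef_pos: [528.8, 221.7, 141.8]
orientation: [3.141, 0.0, 1.002]
contact_force: [0.1, 0.4, -1.3]
opening: 0.007
```

```bash
python3 - <<'E'
from h import *
f=bot.grab_frame("scene");g=bot.grab_frame("top");s=bot.read_state();print(s["t"],s["eef_pos"],s["contact_force"])
G=[(347,195),(355,253),(339,140)]
try:
    for x,y,_ in collars("top",g,G):print(np.round(ray("top",x,y,33),1))
except Exception as e: print(e)
for n,a in(("top",g),("scene",f)):
    d=cv2.absdiff(a,cv2.imread(f"pics/{n}0.png")).max(2); print(n,[int(d[v-25:v+25,u-20:u+20].mean()) for u,v in ([(259,235),(402,137),(440,222)] if n=="top" else [(299,197),(148,167),(192,130)])])
a=cv2.resize(f[100:230,140:310],(510,390),interpolation=cv2.INTER_CUBIC);b=cv2.resize(g[115:280,310:400],(213,390),interpolation=cv2.INTER_CUBIC)
cv2.imwrite("pics/end.png",np.hstack([a,b]))
E
```

```text
13.75 [529.66793182 219.9887138  141.78204579] [-0.02537775 -0.70628224  0.95989734]
[ 568.6 -118.1   33. ]
[ 463.8 -127.    33. ]
[ 673.  -109.2   33. ]
top [23, 27, 28]
scene [19, 24, 25]
```

View pics/end.png

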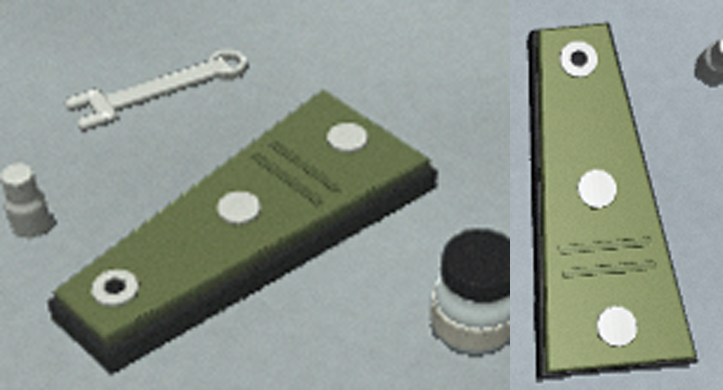

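The wide and middle collars, at about (347,136) and (239,207), are plain discs. The narrow pin at about (115,286) still shows its black top, so it may be a hair proud. It only saw 6 N, so I'll go back and press it slightly more firmly.

carry_out(series=[[-2,3,0,0],[-2,3,0,0],[-2,3,0,0],[-2,3,0,0],[-2,3,0,0],[-2,3,0,0],[-2,3,0,0],[-2,3,0,0],[-2,3,0,0],[-2,3,0,0],[0,0,0,0],[0,0,0,0]])

```text
t: 14.75
eef_pos: [673.4, -113.8, 141.4]
orientation: [-3.141, 0.0, 0.993]
contact_force: [-0.2, -0.7, 0.6]
opening: 0.006
```

carry_out(series=[[0,0,4,0],[0,0,4,0],[0,0,1.5,0],[0,0,0.5,0],[0,0,0.5,0],[0,0,0.2,0],[0,0,0,0],[0,0,0,0]])

```text
t: 15.42
eef_pos: [674.8, -110.1, 37.3]
orientation: [3.138, -0.001, 0.999]
contact_force: [0.5, -0.1, -0.5]
opening: 0.003
```

carry_out(series=[[-0.1,-0.05,0.1,0],[0,0,0.05,0],[0,0,0,0],[0,0,0,0]])

```text
t: 15.75
eef_pos: [672.4, -110.6, 33.8]
orientation: [3.141, -0.0, 0.999]
contact_force: [0.7, -0.0, -0.4]
opening: 0.005
```

carry_out(series=[[0,0,0.05,0],[0,0,0.05,0],[0,0,0,0]])

```text
t: 16.0
eef_pos: [672.5, -110.6, 33.0]
orientation: [3.141, -0.0, 0.999]
contact_force: [-1.4, 0.3, 4.1]
opening: 0.006
```

carry_out(series=[[0,0,0.05,0],[0,0,0.03,0],[0,0,0,0]])

```text
t: 16.25
eef_pos: [672.5, -110.6, 32.7]
orientation: [3.141, 0.0, 0.999]
contact_force: [-3.3, -0.0, 6.1]
opening: 0.006
```

carry_out(series=[[0,0,0.04,0],[0,0,0,0],[0,0,0,0]])

```text
t: 16.5
eef_pos: [672.5, -110.6, 32.5]
orientation: [3.142, 0.0, 0.999]
contact_force: [-4.1, 0.2, 8.4]
opening: 0.003
```

carry_out(series=[[0,0,0.03,0],[0,0,0,0],[0,0,0,0]])

```text
t: 16.75
eef_pos: [672.5, -110.6, 32.4]
orientation: [3.142, 0.0, 0.999]
contact_force: [-3.9, 0.4, 8.1]
opening: 0.006
```

carry_out(series=[[0,0,-0.3,0],[0,0,-0.7,0],[0,0,-2,0],[0,0,-4,0],[0,0,-4,0],[2,-3,0,0],[2,-3,0,0],[2,-3,0,0],[2,-3,0,0],[2,-3,0,0],[2,-3,0,0],[2,-3,0,0]])

```text
t: 17.75
eef_pos: [570.5, 122.3, 140.8]
orientation: [3.141, -0.0, 0.998]
contact_force: [-0.7, 0.6, 0.4]
opening: 0.004
```

carry_out(series=[[2,-3,0,0],[2,-3,0,0],[2,-3,0,0],[0,0,0,0],[0,0,0,0]])

```text
t: 18.17
eef_pos: [527.5, 221.4, 140.8]
orientation: [3.141, 0.0, 1.002]
contact_force: [1.1, 0.0, 0.5]
opening: 0.005
```

```bash
python3 - <<'E'
from h import *
f=bot.grab_frame("scene");g=bot.grab_frame("top");s=bot.read_state();print(s["t"],s["eef_pos"],s["contact_force"])
a=cv2.resize(f[100:230,140:310],(510,390),interpolation=cv2.INTER_CUBIC);b=cv2.resize(g[115:280,310:400],(213,390),interpolation=cv2.INTER_CUBIC)
cv2.imwrite("pics/end2.png",np.hstack([a,b]))
for u,v in [(339,139),(347,194),(355,252)]:print(g[v-3:v+4,u-3:u+4].min(2).min())
E
```

```text
18.2667 [528.55549761 219.61249601 140.84370881] [-0.9328868  -0.4807427   0.44737494]
229
232
231
```

View pics/end2.png

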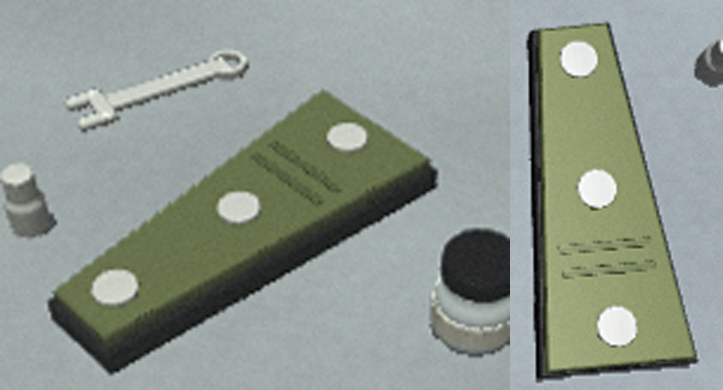

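All three collars now show plain discs, including the narrow one at about (115,287). The jar, socket and wrench are where they were, and the arm is clear.

```bash
python3 -c "
from rig import bot
print(bot.job_done())"
```

```text
the job is handed in; nothing more can be done
None
```

I pressed the three pins flush with the closed fingertip in the order asked (middle, wide end, narrow end) and handed the job in at about 18 s.

- **Force:** each pin slid at about 3 N. I stopped once the force reached about 6–8 N vertically; the highest reading was 8.4 N.
- **A check that failed:** after the first press (about 6 N) the narrow pin's black top still showed in the pictures. I pressed it again to about 8 N.
- **Last pictures:** all three collars now show as plain discs with no pin standing up, and the arm is clear with nothing touching.
- **Cover and bystanders:** remeasured after the first three presses, the collars were within about 0.6 mm of where they started, which is within measuring error. The jar, socket and wrench look unmoved, but I judged that by eye. My before/after image comparison was no use, because brightness differed by 19–28 grey levels around all three.
- **Scene-camera check:** it agreed with the top view to about 1.5 mm on the middle pin. Its fits for the other two were spoiled by bench pixels, so I used the top view for those.

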